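Seat the strainer of a citrus press

ROBOT

A 6-joint arm with a two-finger parallel gripper is mounted at the origin on a cart in front of the work surface, level with it; the furniture and walls round the work are solid. World frame = base frame: x ahead of the robot, y to its left, z up, the work surface at z = 0. Lengths are in m, angles in rad, forces in N, time in s.
With the tool pointing down it reaches from about 0.275 to 1 m from the base axis. Payload 8.4 kg.
Tool frame: the origin (TCP) lies between the finger pads; the fingertips stand r.finger_overhang ahead of it and the grasp point (between the pads) lies 2 mm behind it (r.finger_overhang is the distance from the TCP to the fingertips, in m); z points along the fingers, y is the direction in which the jaws open and shut (so a half turn about z gives the same grasp; the last joint's range is limited). The gripper opens to 85 mm and grips with 20 to 120 N. Pads are 22 mm wide; open, the fingers measure 114 mm over their backs; the gripper's body (76 mm by 85 mm) begins 54 mm behind the grasp point. The pads swing forward as they close: fully open they stand 13 mm farther back than shut.
Start: joints at [-0.002, 0.353, 1.633, -0, 1.155, -0.002], TCP at [0.625, -0, 0.248] pointing down, gripper open.
Joint ranges: [-2.63, 2.63], [-0.92, 2.1], [0.06, 2.66], [-1.3, 4.44], [0, 2.69], [-3.02, 3.02]. Speed limits (rad/s): [2.22, 2.22, 2.79, 3.14, 3.14, 3.14].

INTERFACE

Orientations are given as a unit quaternion [x, y, z, w].
In Python, from plant import status, camera, ticket, r gives the robot as it stands.
- The arm moves only by the tool play_rows, never from a script. Its argument "commands" is a list of rows, each a list of 3 entries, a list of its own where there are three numbers: the shift along the tool's x, y, z in m, then the turn about the tool's z in degrees, then the finger opening in m, from 0 to 0.0854. In form: [[[tx, ty, tz], roll, gripper], ...]. A call has 1 to 10 rows; each row is the pose to reach, as a shift and turn from the pose commanded when the call began, along the tool's axes at that moment; what a row does not reach only later rows make up. A row lasts 1/10 s, in which the tool goes at most 50 mm and 8.59 degrees, less where a joint would pass 70% of its speed; a pose out of reach is approached as far as the arm can. A call with a gripper value outside its range is refused whole. The fingers move at their own pace and stop on an object; the grip force is fixed at half the most. Time passes only in rows, so rows that repeat a pose let the fingers close. It gives the time, the measured TCP pose, the force and the opening at its end, in the units of the state.
- status.get_obs(): the state, without advancing time (a new reading comes with each control period).
- camera(name): name is "scene" or "side" or "wrist"; returns a dict with "img" (400x640x3 uint8, red, green, blue), "camera_matrix" (3x3 intrinsics, pixels), "cam_to_world" (4x4, takes a point from camera to world coordinates). Camera axes: x right, y up, looking along -z (the intrinsics and any distortion apply to the point x, -y, -z); pixel columns grow to the right and rows downward; lengths in m; the calibration is good to about 2 mm. The wrist camera is an equidistant fisheye: a pixel r from the principal point sees the ray r / f radians off the axis. A picture is of the moment at which its call begins. There is no depth.
- ticket.sign_off(): hands the job in, once; it reports no verdict.
The state is a dict: "time": time; "q": joint angles; "qd": joint speeds; "tau": joint torques, N m; "position": TCP position; "ee_rot": TCP orientation; "wrist_force": force on the tool from outside, world axes, zero at the start; "moment": the same for the moment, N m; "width": finger opening in m.
Only numpy, scipy, OpenCV 4.12 (cv2) and the standard library are available. Lean on these libraries where they do the work, as an engineer would, in place of code of your own. Each camera call takes 0.05 s, during which the arm holds its last target.

TASK

The strainer insert of the citrus press was only laid back on after washing: it sits loose and high on the spring clips, turned so that its notch is off the locating pin. With a fingertip push the insert's thumb tab round until the notch stands over the pin (above the spout), then press down on the reamer cone until the insert snaps under the clips and lies flush on the bowl's rim. Only push and press it, never lift it off the bowl, and leave the other things on the worktop alone.

Things in the scene. Friction and masses are not known exactly. Their poses are not given: they have to be found in the camera images.
- press: Citrus press: round white bowl, 75 mm high, rim 136 mm across, standing fast on its suction foot. Origin: centre of its underside on the worktop, z up. +x points to the pouring spout (reaches 93 mm from the axis, under the rim), -x to the loop handle (reaches 110 mm, top 70 mm high). The insert turns about this vertical axis; its skirt has 0.7 mm play in the bowl's mouth.
- pin (a point): Foot of the locating pin on the bowl's rim, 75 mm above the worktop, 62 mm from the axis on the spout side (+x of the press). The pin is an upright steel stub, 8 mm thick, 9 mm high, domed tip; while the notch is not over it, it stops the insert from going down. A white rib (5.5 x 10 mm, 7 mm above the rim) shows just outside it beside the insert's edge.
- clip (a point): Middle of the top of one of three alike steel spring clips on the rim, at 90 (this one), 210 and 330 degrees from the press's +x: tongues 26 mm wide, 63 to 71 mm from the axis, tops 11 mm above the rim. The insert lies on their noses at the start; about 8 to 20 N on the cone snaps it past them, and then they hold it down.
- insert: Loose white strainer insert, 0.3 kg: flange 130 mm across, 4 mm thick, with a reamer cone in the middle and a thumb tab. Origin: centre of the flange's underside, z up; +x to the notch, -x to the tab. A skirt reaches 28 mm down in the bowl. At the start it lies level, underside 10 mm above the rim; it turns either way with about 1 N at the tab and stays put. Seated, its underside is on the rim.
- notch (a point): Middle of the insert's notch at the level of the flange's underside, 62 mm from the axis. The notch is 14 mm wide, open at the edge and 9 mm deep, so it clears the pin by 3 mm on each side. It starts 0.7 to 3.14 rad away from the pin, on either side.
- tab (a point): Middle of the top of the thumb tab, an upright fin opposite the notch, 52 mm from the axis: 22 mm long (41 to 63 mm from the axis), 6 mm thick, its top 18 mm above the flange's top. A fingertip can push on either flat side; keep off the flange's top meanwhile, for about 5 N near its edge can force it past a clip askew.
- cone_tip (a point): Tip of the reamer cone, on the insert's axis, 34 mm above the flange's underside (119 mm above the worktop at the start, 109 mm when seated). The cone is 42 mm across at its foot and ends in a blunt dome about 11 mm across.
- kettle: Bystander: white and black jug kettle, 151 x 219 x 227 mm, at the back on the left. Origin: centre of its underside.
- crock: Bystander: stoneware crock with kitchen utensils, about 250 mm across at the top and 320 mm high, at the back on the right. Origin: centre of its underside.
- mug: Bystander: green and white mug, 78 mm across, 101 mm high, on the right. Origin: centre of its underside.
- lemon_a: Bystander: lemon, 83 x 58 x 58 mm, on the left. Origin: underside.
- lemon_b: Bystander: lemon, 75 x 58 x 59 mm, on the left in front. Origin: underside.
- salt: Bystander: salt shaker, 44 mm across, 90 mm high, at the back. Origin: centre of its underside.
- teaspoon: Bystander: teaspoon, 130 x 27 x 11 mm, lying at the front on the right. Origin: its middle, underside.
- peeler: Bystander: green-handled peeler, 170 x 25 x 18 mm, lying at the front on the left. Origin: its middle, underside.

How it is judged:
At the end, for the whole second after the job is handed in: The insert lies flush on the bowl's rim under the clips (flange underside less than 2 mm above the rim, tilt under 0.03 rad), its notch round the pin (within 6 mm), at rest (z of insert in the frame of pin below 0.002 m and distance between notch and pin below 0.006 m and angle between insert's own z axis and vertical below 0.03 rad and linear speed of insert below 0.01 m/s); the robot touches nothing.
It fails at once if the insert is lifted or carried off the bowl (z of insert in the frame of pin above 0.02 m or horizontal distance between insert and press above 0.015 m).
It fails at once if another thing on the worktop is shoved: a lemon or the teaspoon by more than 3 cm, or a standing thing or the peeler with over 15 N (distance of any of lemon_a, lemon_b, teaspoon from where it was at the start of the episode above 0.03 m or contact force between the fingers and kettle above 15 N or contact force between the fingers and crock above 15 N or contact force between the fingers and mug above 15 N or contact force between the fingers and salt above 15 N or contact force between the fingers and peeler above 15 N).
It also fails if it takes over 64 s, if anything falls off the work surface, if the arm or the gripper's body presses on something with over 40 N, if the wrist force passes 120 N, or if a joint passes its speed limit or range.

## Working session

There is one attempt and no reset: what is moved stays moved. The work goes in short steps, Python scripts to look and compute and a tool call to move; the robot and the scene stay as the last step left them, time stands still between calls to the robot, and variables do not carry over. Pictures are saved under pics/ and viewed, and the job is handed in when it is done.

Besides the shell and the picture viewer there is one more tool, called after "Request:" by a JSON object that holds its "name" and its "arguments", one argument or row to a line. play_rows: Moves the arm, as the interface text tells. Its arguments: {"type":"object","properties":{"commands":{"type":"array","items":{"type":"array"}}},"required":["commands"]}

```bash
ls; mkdir -p pics; python3 - <<'E'
from plant import status,camera,ticket,r
import cv2
print(status.get_obs()); print([a for a in dir(r) if a[0]!='_'], r.finger_overhang)
for n in("scene","side","wrist"):
    c=camera(n); cv2.imwrite(f"pics/{n}0.png",c["img"][:,:,::-1]); print(n,c["camera_matrix"],c["cam_to_world"])
E
```

```text
pics
{'time': 0.0, 'q': array([-2.42144875e-03,  3.53663210e-01,  1.63412436e+00, -2.09809113e-05,
        1.15518299e+00, -2.38407509e-03]), 'qd': array([ 0.00078917,  0.00051417, -0.00139971, -0.00188879,  0.0003017 ,
        0.00013061]), 'tau': array([-2.03471049e-03, -6.05236173e+01, -3.42063046e+01, -2.62302356e-04,
        9.48130677e-03,  3.61521288e-06]), 'position': array([ 6.24557922e-01, -1.85853195e-05,  2.47556431e-01]), 'ee_rot': array([ 7.07116827e-01,  7.07096399e-01, -4.92792442e-04, -4.81564925e-04]), 'wrist_force': array([-0.48070289, -0.23003395,  0.02181462]), 'moment': array([ 0.0340954 , -0.04555111,  0.0311014 ]), 'width': 0.08587652643489689}
['IKError', 'finger_overhang'] 0.017
scene [[364.84842646   0.         316.25513426]
 [  0.         364.84842646 200.95200374]
 [  0.           0.           1.        ]] [[ 0.68872969  0.46053685 -0.5599618   0.07114551]
 [-0.725006    0.44196208 -0.52823841 -0.44658853]
 [ 0.00420863  0.76978914  0.63828439  0.63513449]
 [ 0.          0.          0.          1.        ]]
side [[397.88650976   0.         323.33885067]
 [  0.         397.88650976 196.14369091]
 [  0.           0.           1.        ]] [[-0.86895585  0.23721141 -0.43433451  0.11567981]
 [-0.49425141 -0.37141542  0.785981    0.76656271]
 [ 0.02512513  0.89765324  0.43998568  0.50942175]
 [ 0.          0.          0.          1.        ]]
wrist [[309.70691629   0.         315.5313557 ]
 [  0.         309.70691629 201.13828472]
 [  0.           0.           1.        ]] [[ 9.99999040e-01 -8.56131153e-04  1.08919135e-03  6.25266136e-01]
 [ 5.41386316e-04  9.65176394e-01  2.61599380e-01  6.58679038e-02]
 [-1.27522516e-03 -2.61598539e-01  9.65175931e-01  3.74059454e-01]
 [ 0.00000000e+00  0.00000000e+00  0.00000000e+00  1.00000000e+00]]
```

View pics/scene0.png

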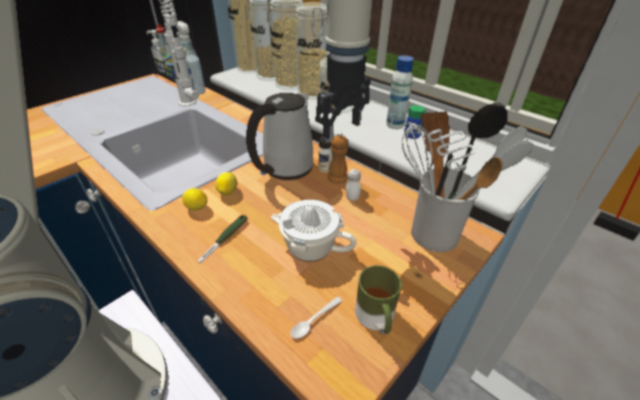

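View pics/side0.png

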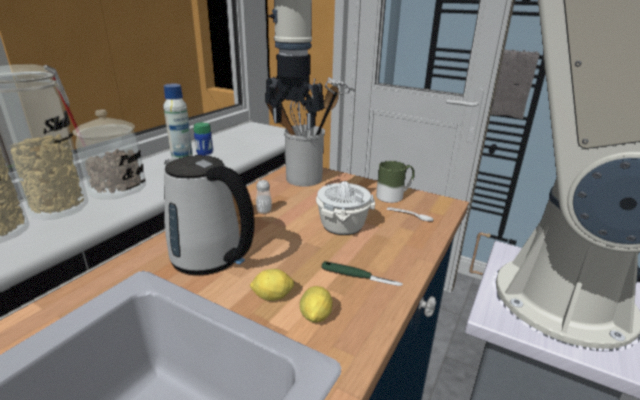

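View pics/wrist0.png

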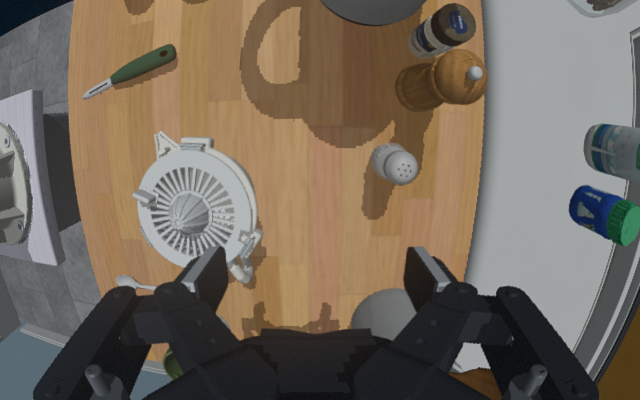

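```bash
python3 - <<'E'
import cv2
for n,(x0,x1,y0,y1) in {"wrist":(110,290,110,300),"scene":(265,365,185,265),"side":(305,385,170,240)}.items():
    i=cv2.imread(f"pics/{n}0.png")[y0:y1,x0:x1]; s=min(800/(x1-x0),600/(y1-y0)); s=int(s)
    cv2.imwrite(f"pics/{n}0z.png",cv2.resize(i,None,fx=s,fy=s,interpolation=cv2.INTER_CUBIC)); print(n,s)
E
cat > h.py <<'E'
import numpy as np, cv2
from plant import status,camera,ticket,r
def ray(c,name,u,v):
    K=c["camera_matrix"];T=c["cam_to_world"]
    x=(u-K[0,2])/K[0,0]; y=(v-K[1,2])/K[1,1]
    if name=="wrist":
        t=np.hypot(x,y); s=np.sin(t)/t if t>1e-9 else 1; d=np.array([x*s,-y*s,-np.cos(t)])
    else: d=np.array([x,-y,-1.]); d/=np.linalg.norm(d)
    return T[:3,3],T[:3,:3]@d
def onz(c,name,u,v,z):
    o,d=ray(c,name,u,v); return o+d*(z-o[2])/d[2]
def tri(rs):
    A=np.zeros((3,3));b=np.zeros(3)
    for o,d in rs:
        P=np.eye(3)-np.outer(d,d);A+=P;b+=P@o
    p=np.linalg.solve(A,b); return p,[np.linalg.norm((np.eye(3)-np.outer(d,d))@(p-o)) for o,d in rs]
def proj(c,name,p):
    K=c["camera_matrix"];T=c["cam_to_world"]
    q=T[:3,:3].T@(np.asarray(p)-T[:3,3]); x,y,z=q[0],-q[1],-q[2]
    if name=="wrist":
        rr=np.hypot(x,y);t=np.arctan2(rr,z);x,y=x/rr*t,y/rr*t
    else: x,y=x/z,y/z
    return K[0,0]*x+K[0,2],K[1,1]*y+K[1,2]
E
```

```text
wrist 3
scene 7
side 8
```

View pics/wrist0z.png

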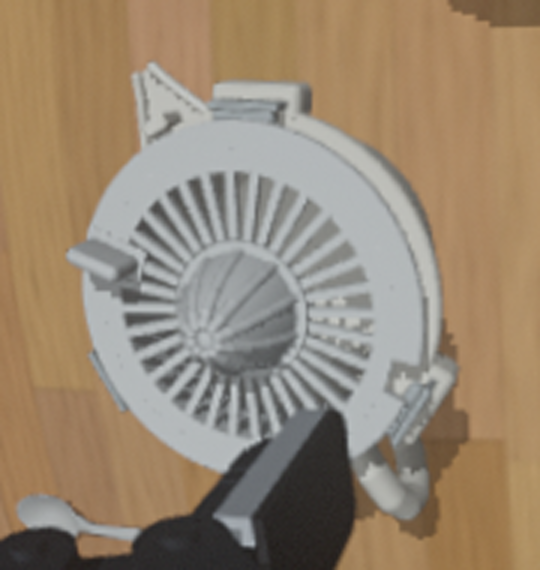

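View pics/scene0z.png

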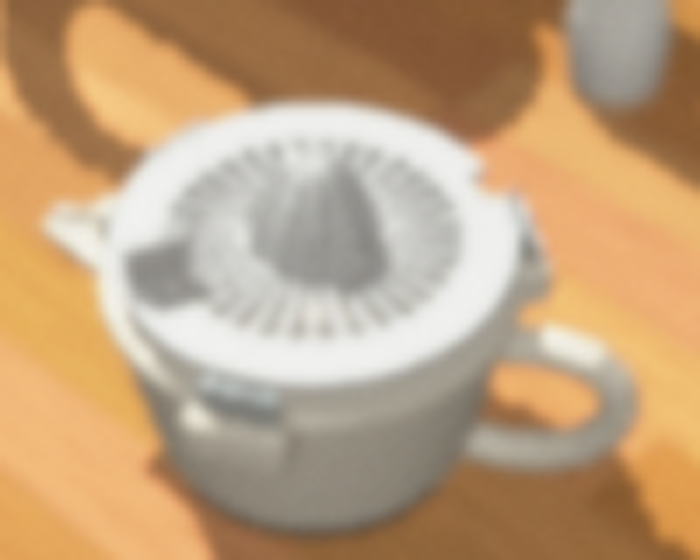

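View pics/side0z.png

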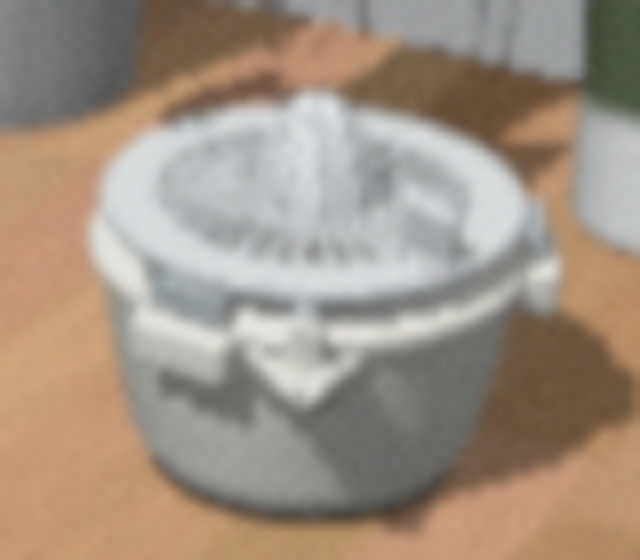

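```bash
cat > m0.py <<'E'
from h import *
C={n:camera(n) for n in("scene","side","wrist")}
def T(**k): 
    p,e=tri([ray(C[n],n,*uv) for n,uv in k.items()]); print(p.round(4),np.round(e,4)); return p
tip=T(wrist=(178.3,223.3),scene=(310.7,207.9),side=(344.8,182.3))
sp=T(wrist=(160,131.7),scene=(271.4,216.7),side=(343.1,220.6))
T(wrist=(143.3,196),scene=(287.9,220))
for z in(.107,):
    tab=onz(C["wrist"],"wrist",143.3,196,z)
nt=onz(C["wrist"],"wrist",243,237,.087); hd=onz(C["wrist"],"wrist",246,275,.065)
hs=onz(C["scene"],"scene",265+620/7,185+370/7,.068)
print(tab,nt)
# flange outline: top edge points wrist
pts=[(232,120),(85,290),(100,210),(150,150),(420,280),(150,430),(350,180),(398,400-55)]
P=np.array([onz(C["wrist"],"wrist",110+a/3,110+b/3,.089)[:2] for a,b in pts])
A=np.c_[2*P,np.ones(len(P))]; s=np.linalg.lstsq(A,(P**2).sum(1),rcond=None)[0]
print("circle",s[:2],np.sqrt(s[2]+s[:2]@s[:2]), np.hypot(*(P-s[:2]).T))
for nm,p in dict(sp=sp,tab=tab,notch=nt,h=hd,hs=hs).items():
    for c in (tip[:2],s[:2]):
        d=p[:2]-c; print(nm,np.hypot(*d).round(4),np.degrees(np.arctan2(d[1],d[0])).round(1))
E
python3 m0.py
```

```text
[ 0.4969 -0.0263  0.1185] [0.0012 0.0018 0.0012]
[0.4559 0.0593 0.0656] [0.0014 0.0011 0.0019]
[ 0.4505 -0.0037  0.1007] [0.0009 0.0009]
[ 0.45384607 -0.00142462  0.107     ] [ 0.55152627 -0.04984697  0.087     ]
circle [ 0.49573104 -0.02397106] 0.06279975044485066 [0.06429644 0.06234704 0.06194287 0.06205038 0.06666214 0.06451369
 0.06200265 0.05824028]
sp 0.0949 115.6
sp 0.0923 115.5
tab 0.0497 150.0
tab 0.0476 151.7
notch 0.0595 -23.3
notch 0.0615 -24.9
h 0.0933 -58.8
h 0.0959 -58.9
hs 0.1028 -69.0
hs 0.1053 -68.8
```

Request:
{"name": "play_rows", "arguments": {
  "commands": [
    [[0.023,-0.161,0.08],29,0],
    [[0.023,-0.161,0.08],29,0],
    [[0.023,-0.161,0.08],29,0],
    [[0.023,-0.161,0.08],29,0],
    [[0.023,-0.161,0.08],29,0],
    [[0.023,-0.161,0.08],29,0],
    [[0.023,-0.161,0.08],29,0],
    [[0.023,-0.161,0.08],29,0],
    [[0.023,-0.161,0.08],29,0],
    [[0.023,-0.161,0.08],29,0]
  ]
}}

```text
time: 1.3
position: [0.4645, 0.0229, 0.1684]
ee_rot: [0.862, 0.508, 0.0, 0.0]
wrist_force: [-0.3, 0.1, -0.1]
width: -0.0003
```

```bash
cat > snap.py <<'E'
import sys; from h import *
k=sys.argv[1]; C={}
for n,(x0,x1,y0,y1) in {"scene":(240,390,120,270),"side":(280,400,110,240),"wrist":(0,640,0,400)}.items():
    c=camera(n); C[n]=c; i=c["img"][:,:,::-1]; cv2.imwrite(f"pics/{n}{k}.png",i); i=i[y0:y1,x0:x1]; s=4 if n!="wrist" else 1
    cv2.imwrite(f"pics/{n}{k}z.png",cv2.resize(i,None,fx=s,fy=s,interpolation=cv2.INTER_CUBIC))
np.save(f"pics/c{k}.npy",C,allow_pickle=True)
o=status.get_obs(); print(o["time"],o["position"],o["ee_rot"],o["wrist_force"],o["width"],o["q"])
E
python3 snap.py 1
```

```text
1.45 [0.46414287 0.02296625 0.16827722] [ 8.61636362e-01  5.07526136e-01  5.50268825e-07 -4.33442382e-06] [-0.35050485  0.06783861  0.46516795] 0.00019304814897128016 [4.62071145e-02 2.07100571e-01 2.04278349e+00 1.05105975e-05
 8.91711668e-01 5.52374377e-01]
```

View pics/side1z.png

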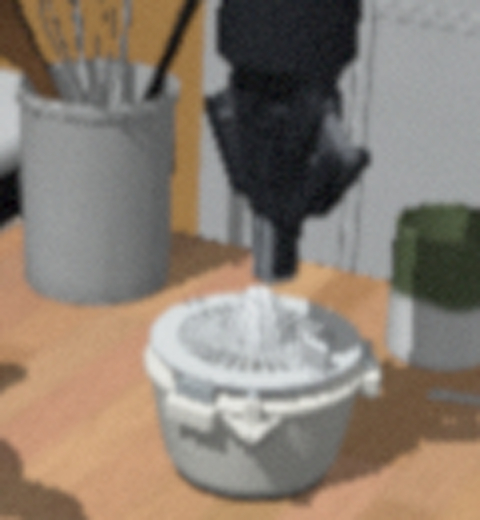

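View pics/wrist1z.png

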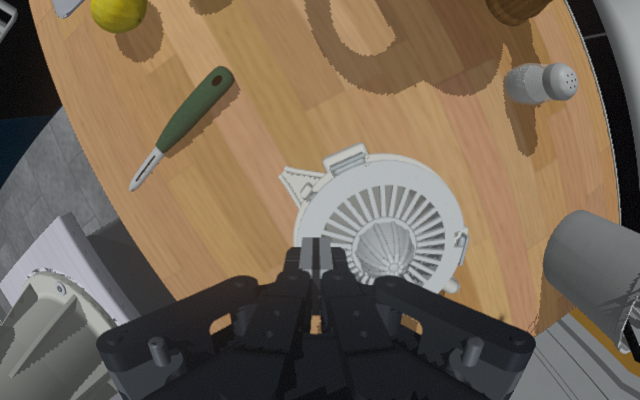

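View pics/scene1z.png

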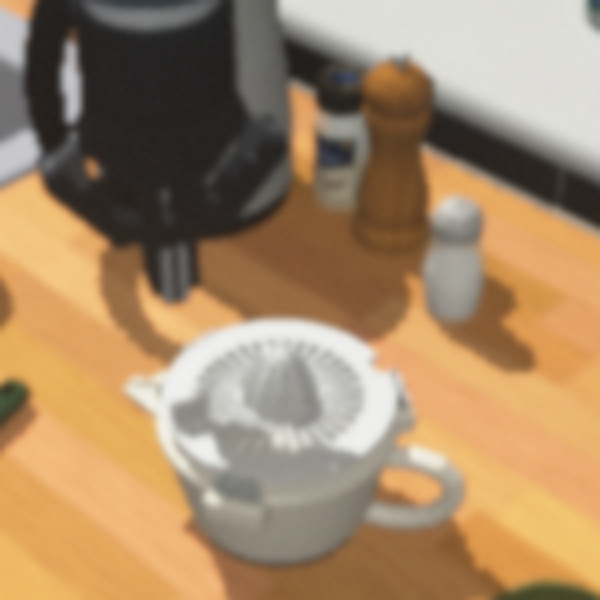

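```bash
python3 - <<'E'
from h import *
C0=np.load("pics/c1.npy",allow_pickle=True).item(); 
p,e=tri([ray(C0["side"],"side",348.7,180),ray(C0["scene"],"scene",284.5,194.5)]); print(p,e)
for z in (.151,.138): print(z,proj(C0["side"],"side",(.464,.023,z)),proj(C0["scene"],"scene",(.464,.023,z)))
i=cv2.imread("pics/wrist1.png")[130:310,270:480]; cv2.imwrite("pics/w1z.png",cv2.resize(i,None,fx=3,fy=3,interpolation=cv2.INTER_CUBIC))
E
```

```text
[0.46530236 0.01887637 0.14897321] [np.float64(0.0008519206913437685), np.float64(0.0008519206913437434)]
0.151 (np.float64(348.20153463370144), np.float64(179.639836886103)) (np.float64(282.4859846685455), np.float64(193.54152743677983))
0.138 (np.float64(347.89883192173045), np.float64(184.90883239782937)) (np.float64(282.81735799348337), np.float64(198.268866805784))
```

View pics/w1z.png

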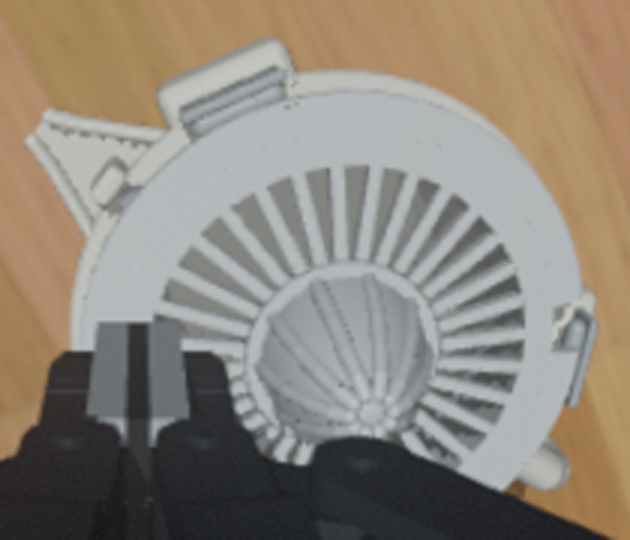

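```bash
python3 - <<'E'
from h import *
C=np.load("pics/c1.npy",allow_pickle=True).item(); w=C["wrist"]
Z=lambda a,b,z: onz(w,"wrist",270+a/3,130+b/3,z)
tip=Z(372,412,.1185); print("tip",tip)
P=np.array([Z(a,b,.089)[:2] for a,b in[(95,260),(140,195),(220,128),(330,97),(430,115),(520,180),(570,260),(575,300)]])
A=np.c_[2*P,np.ones(len(P))]; s=np.linalg.lstsq(A,(P**2).sum(1),rcond=None)[0]
print("circle",s[:2],np.sqrt(s[2]+s[:2]@s[:2]))
for nm,p in dict(rib=Z(108,180,.082),spout=Z(35,128,.066),clip=Z(235,100,.086),clip3=Z(583,350,.086),notch=Z(562,332,.087)).items():
    for c in (tip[:2],s[:2]):
        d=p[:2]-c; print(nm,np.hypot(*d).round(4),np.degrees(np.arctan2(d[1],d[0])).round(1))
E
```

```text
tip [ 0.49680212 -0.02510026  0.1185    ]
circle [ 0.49441857 -0.02513377] 0.06460845175875368
rib 0.072 114.5
rib 0.0711 112.7
spout 0.0929 116.6
spout 0.0919 115.2
clip 0.0688 85.7
clip 0.0691 83.8
clip3 0.0677 -30.5
clip3 0.0697 -29.5
notch 0.0598 -25.0
notch 0.062 -24.1
```

```bash
cat > plan.py <<'E'
import sys; from h import *
from scipy.spatial.transform import Rotation as Ro
# args: z, theta list
def plan(z,ths,side=-1,off=.014,c=(.496,-.025),R=.052):
    o=status.get_obs(); R0=Ro.from_quat(o["ee_rot"]).as_matrix(); p0=o["position"]
    y0=np.degrees(np.arctan2(R0[1,1],R0[0,1]))
    out=[]
    for t in ths:
        a=np.radians(t); p=np.array([c[0]+R*np.cos(a)-side*off*np.sin(a), c[1]+R*np.sin(a)+side*off*np.cos(a), z])
        d=R0.T@(p-p0); dy=((t-180)-y0+90)%180-90
        if t-180-y0>90-1e-6 and False: pass
        out.append([[round(float(x),4) for x in d],round(float(-dy),1),0])
    return out
if __name__=="__main__":
    import json; print(json.dumps(plan(float(sys.argv[1]),np.linspace(float(sys.argv[2]),float(sys.argv[3]),int(sys.argv[4])),*[float(x) for x in sys.argv[5:7]])))
E
python3 plan.py .114 141 141 1
```

```text
[[[-0.0037, 0.0023, 0.0543], 10.0, 0]]
```

Request:
{"name": "play_rows", "arguments": {
  "commands": [
    [[0,0,0.02],0,0],
    [[0,0,0.04],0,0],
    [[0,0,0.054],0,0],
    [[0,0,0.054],0,0],
    [[0,0,0.054],0,0]
  ]
}}

```text
time: 1.95
position: [0.464, 0.023, 0.1144]
ee_rot: [0.862, 0.508, -0.0, -0.0]
wrist_force: [-0.1, -0.2, 1.3]
width: 0.0
```

```bash
python3 snap.py 2; python3 plan.py .114 145 190 10
```

```text
2.1 [0.4646458  0.02305178 0.11511911] [8.61621875e-01 5.07550189e-01 6.65095644e-04 3.29741536e-04] [-0.74024614  0.11024957 -0.4485634 ] 0.00023109666162480407 [4.63198012e-02 2.93655735e-01 2.08250180e+00 5.52651445e-05
 7.63950916e-01 5.52397631e-01]
[[[-0.0075, 0.0005, 0.0011], 6.0, 0], [[-0.0119, -0.001, 0.0011], 1.0, 0], [[-0.0165, -0.0021, 0.0011], -4.0, 0], [[-0.0211, -0.0028, 0.0011], -9.0, 0], [[-0.0258, -0.0031, 0.0011], -14.0, 0], [[-0.0305, -0.003, 0.0011], -19.0, 0], [[-0.0352, -0.0025, 0.0011], -24.0, 0], [[-0.0398, -0.0016, 0.0011], -29.0, 0], [[-0.0443, -0.0002, 0.0011], -34.0, 0], [[-0.0487, 0.0015, 0.0011], -39.0, 0]]
```

View pics/scene2z.png

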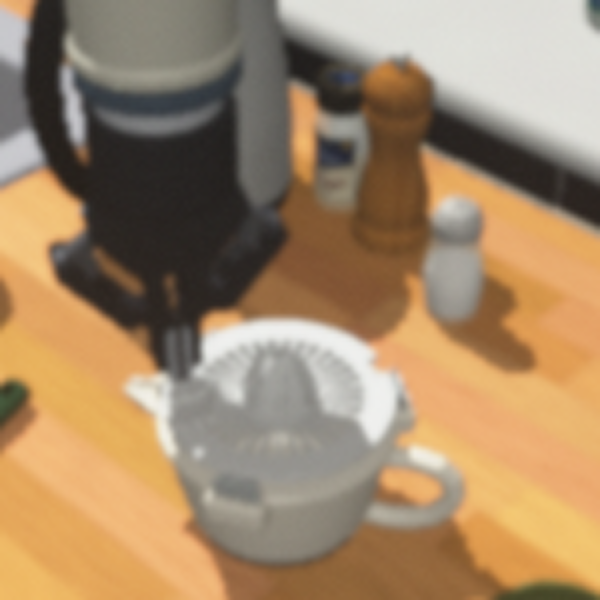

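View pics/side2z.png

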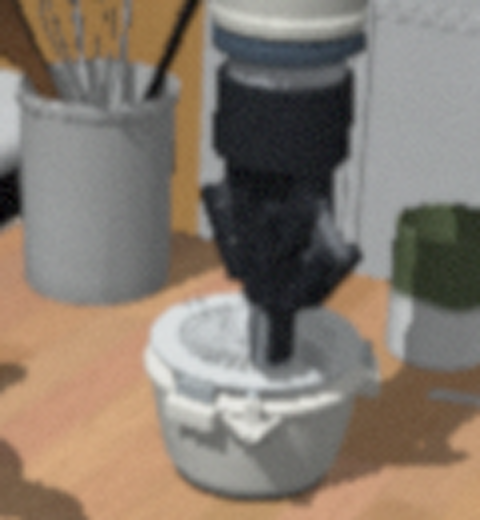

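The fingertip is beside the tab, above the flange. Next I push along the arc.

Request:
{"name": "play_rows", "arguments": {
  "commands": [
    [[-0.0075,0.0005,0],6,0],
    [[-0.0119,-0.001,0],1,0],
    [[-0.0165,-0.0021,0],-4,0],
    [[-0.0211,-0.0028,0],-9,0],
    [[-0.0258,-0.0031,0],-14,0],
    [[-0.0305,-0.003,0],-19,0],
    [[-0.0352,-0.0025,0],-24,0],
    [[-0.0398,-0.0016,0],-29,0],
    [[-0.0443,-0.0002,0],-34,0],
    [[-0.0487,0.0015,0],-39,0]
  ]
}}

```text
time: 3.1
position: [0.4422, -0.0201, 0.1152]
ee_rot: [0.642, 0.767, 0.001, 0.0]
wrist_force: [-0.3, 3.6, 1.1]
width: -0.0002
```

```bash
python3 snap.py 3; python3 plan.py .114 195 240 10
```

```text
3.25 [ 0.44210326 -0.0204609   0.11489127] [6.43614352e-01 7.65349729e-01 3.24623172e-04 5.02785163e-04] [0.55083406 0.49045998 0.12050478] 7.183811667799474e-05 [-4.95698971e-02  2.64254391e-01  2.12815171e+00 -1.34195101e-04
  7.47993092e-01 -2.21844753e-01]
[[[-0.0044, -0.0007, 0.0009], -5.1, 0], [[-0.0091, -0.0013, 0.0009], -10.1, 0], [[-0.0138, -0.0015, 0.0009], -15.1, 0], [[-0.0185, -0.0013, 0.0009], -20.1, 0], [[-0.0231, -0.0007, 0.0009], -25.1, 0], [[-0.0277, 0.0003, 0.0009], -30.1, 0], [[-0.0322, 0.0017, 0.0009], -35.1, 0], [[-0.0365, 0.0035, 0.0009], -40.1, 0], [[-0.0407, 0.0057, 0.0009], -45.1, 0], [[-0.0446, 0.0082, 0.0009], -50.1, 0]]
```

View pics/scene3z.png

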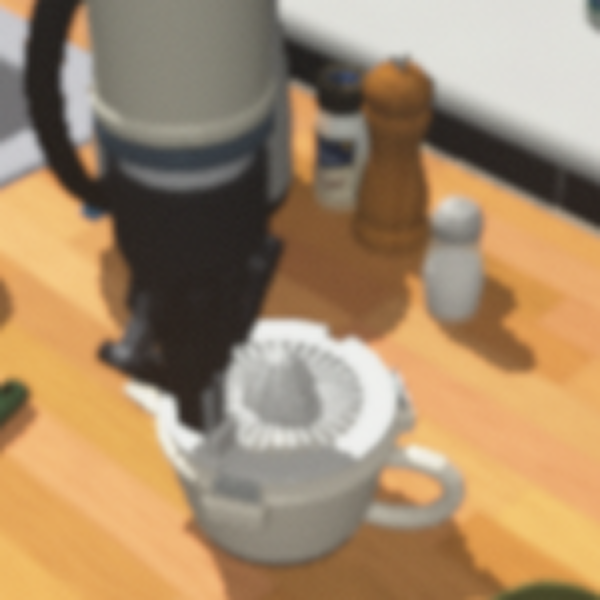

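View pics/wrist3z.png

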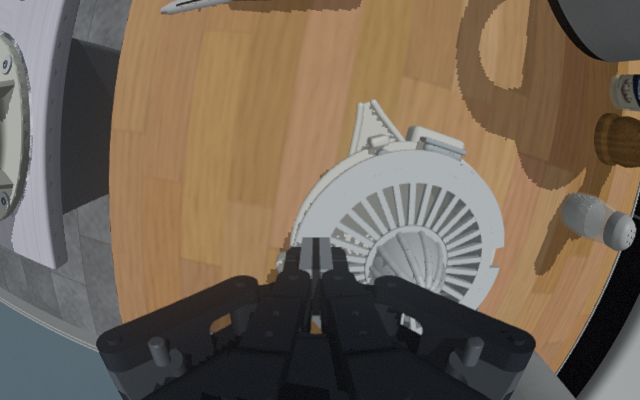

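The insert turns with the push: the notch moved to wrist pixel (497,255). I'll continue.

Request:
{"name": "play_rows", "arguments": {
  "commands": [
    [[-0.0044,-0.0007,0],-5,0],
    [[-0.0091,-0.0013,0],-10,0],
    [[-0.0138,-0.0015,0],-15,0],
    [[-0.0185,-0.0013,0],-20,0],
    [[-0.0231,-0.0007,0],-25,0],
    [[-0.0277,0.0003,0],-30,0],
    [[-0.0322,0.0017,0],-35,0],
    [[-0.0365,0.0035,0],-40,0],
    [[-0.0407,0.0057,0],-45,0],
    [[-0.0446,0.0082,0],-50,0]
  ]
}}

```text
time: 4.25
position: [0.4573, -0.0626, 0.1145]
ee_rot: [0.258, 0.966, 0.0, -0.0]
wrist_force: [-1.2, 1.8, 0.7]
width: -0.0001
```

```bash
python3 snap.py 4; python3 plan.py .114 245 286 9
```

```text
4.4 [ 0.45778825 -0.062811    0.11449305] [ 2.60606600e-01  9.65445041e-01 -3.19108930e-05  2.70147631e-04] [-0.36404356  0.09152353 -0.11247889] 0.00019249422608602558 [-1.39508387e-01  2.91030528e-01  2.08865030e+00 -1.88762705e-04
  7.61383596e-01 -1.18286717e+00]
[[[-0.0048, -0.0012, 0.0005], -5.2, 0], [[-0.0096, -0.0018, 0.0005], -10.3, 0], [[-0.0144, -0.0019, 0.0005], -15.5, 0], [[-0.0192, -0.0017, 0.0005], -20.6, 0], [[-0.0239, -0.001, 0.0005], -25.7, 0], [[-0.0286, 0.0001, 0.0005], -30.8, 0], [[-0.0332, 0.0016, 0.0005], -36.0, 0], [[-0.0376, 0.0035, 0.0005], -41.1, 0], [[-0.0418, 0.0058, 0.0005], -46.2, 0]]
```

View pics/wrist4z.png

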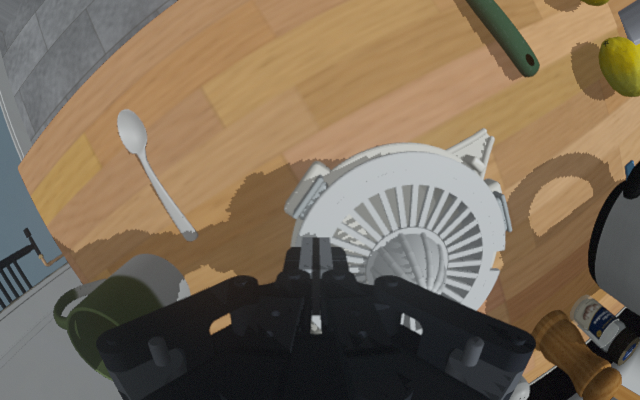

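Request:
{"name": "play_rows", "arguments": {
  "commands": [
    [[-0.0048,-0.0012,0],-5,0],
    [[-0.0096,-0.0018,0],-10,0],
    [[-0.0144,-0.0019,0],-15,0],
    [[-0.0192,-0.0017,0],-20,0],
    [[-0.0239,-0.001,0],-25,0],
    [[-0.0286,0.0001,0],-31,0],
    [[-0.0332,0.0016,0],-36,0],
    [[-0.0376,0.0035,0],-41,0],
    [[-0.0418,0.0058,0],-46,0],
    [[-0.0418,0.0058,0],-46,0]
  ]
}}

```text
time: 5.4
position: [0.4969, -0.0786, 0.1144]
ee_rot: [-0.138, 0.99, -0.0, 0.0]
wrist_force: [0.2, -0.4, 0.6]
width: 0.0
```

```bash
python3 snap.py 5; python3 - <<'E'
import cv2
i=cv2.imread("pics/wrist5.png")[110:310,270:530]; cv2.imwrite("pics/w5z.png",cv2.resize(i,None,fx=3,fy=3,interpolation=cv2.INTER_CUBIC))
E
```

```text
5.55 [ 0.49649603 -0.07853553  0.11432311] [-1.37254407e-01  9.90535826e-01  3.72068990e-06  7.50392459e-05] [0.4478071  0.55578428 0.08682534] 0.00017583258728034096 [-1.59896969e-01  3.44296767e-01  2.00494556e+00  7.18062170e-05
  7.92209032e-01 -2.00612183e+00]
```

View pics/w5z.png

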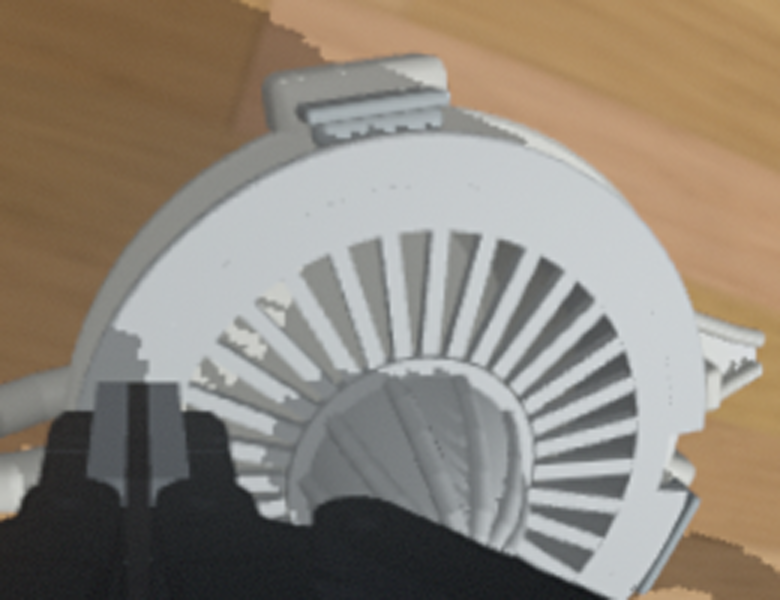

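View pics/side5z.png

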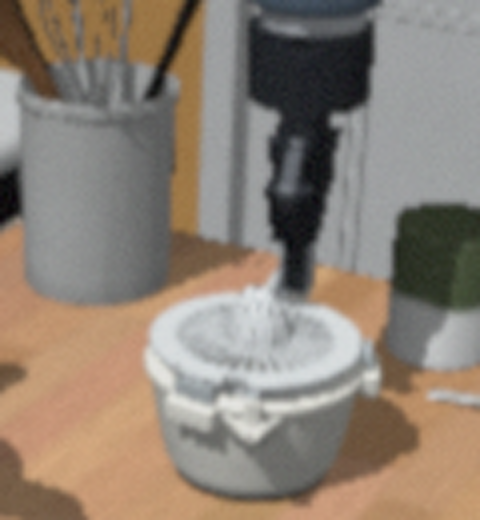

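```bash
python3 - <<'E'
from h import *
C=np.load("pics/c5.npy",allow_pickle=True).item(); w=C["wrist"]; c=np.array([.496,-.025])
def A(nm,a,b,z):
    p=onz(w,"wrist",270+a/3,110+b/3,z); d=p[:2]-c; print(nm,np.hypot(*d).round(4),np.degrees(np.arctan2(d[1],d[0])).round(1))
A("corner1",697,432,.089);A("corner2",697,490,.089);A("in1",668,432,.089);A("in2",662,488,.089)
A("rib",712,370,.082);A("rib2",712,400,.082);A("spout",762,352,.066);A("clip",375,108,.086)
for n in("scene","side"):
    for a in(115,): print(n,proj(C[n],n,(c[0]+.062*np.cos(np.radians(a)),c[1]+.062*np.sin(np.radians(a)),.084)))
i=cv2.imread("pics/side5.png")[175:225,305:385]; cv2.imwrite("pics/s5z.png",cv2.resize(i,None,fx=10,fy=10,interpolation=cv2.INTER_CUBIC))
E
```

```text
corner1 0.064 110.0
corner2 0.0683 97.9
in1 0.0564 111.1
in2 0.0584 98.0
rib 0.0715 118.3
rib2 0.072 112.6
spout 0.0979 113.4
clip 0.0681 -154.4
scene (np.float64(283.5582341878072), np.float64(213.9616438014281))
side (np.float64(342.84707070405165), np.float64(206.86054891282913))
```

View pics/s5z.png

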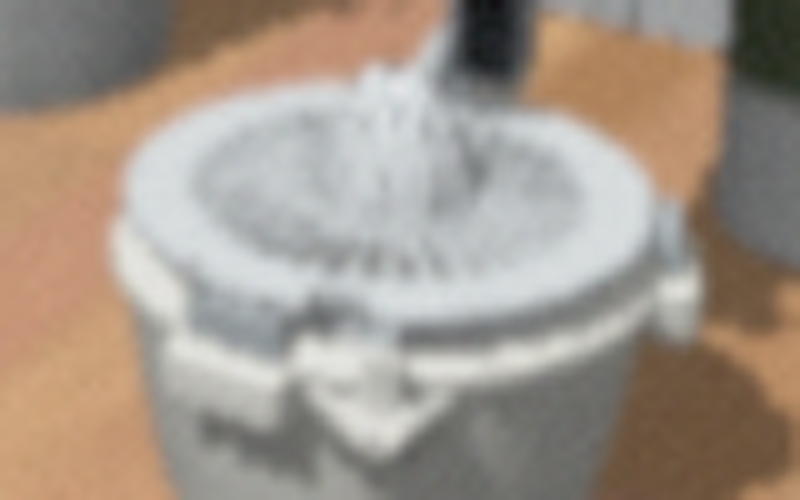

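```bash
python3 plan.py .114 288 294 4
```

```text
[[[-0.0021, -0.0009, 0.0003], -2.2, 0], [[-0.0039, -0.0012, 0.0003], -4.2, 0], [[-0.0058, -0.0016, 0.0003], -6.2, 0], [[-0.0077, -0.0018, 0.0003], -8.2, 0]]
```

Request:
{"name": "play_rows", "arguments": {
  "commands": [
    [[-0.0021,-0.0009,0],-2,0],
    [[-0.0039,-0.0012,0],-4,0],
    [[-0.0058,-0.0016,0],-6,0],
    [[-0.0077,-0.0018,0],-8,0],
    [[-0.0077,-0.0018,0],-8,0],
    [[-0.0077,-0.0018,0],-8,0]
  ]
}}

```text
time: 6.15
position: [0.5041, -0.0781, 0.1142]
ee_rot: [-0.207, 0.978, 0.0, -0.0]
wrist_force: [-2.0, 1.4, -0.1]
width: -0.0004
```

```bash
python3 snap.py 6; python3 - <<'E'
import cv2
i=cv2.imread("pics/wrist6.png")[160:310,430:560]; cv2.imwrite("pics/w6z.png",cv2.resize(i,None,fx=4,fy=4,interpolation=cv2.INTER_CUBIC))
i=cv2.imread("pics/side6.png")[175:225,305:385]; cv2.imwrite("pics/s6z.png",cv2.resize(i,None,fx=10,fy=10,interpolation=cv2.INTER_CUBIC))
E
python3 plan.py .114 295 297 3
```

```text
6.3 [ 0.50415272 -0.07820008  0.11421455] [-2.07276256e-01  9.78282413e-01  1.32964803e-04 -2.37002155e-04] [-2.36737474  0.48205452 -0.04801378] 0.00045944618689856793 [-1.56876030e-01  3.54443776e-01  1.98882273e+00  1.10049538e-04
  7.98863909e-01 -2.14532900e+00]
[[[-0.0011, -0.0003, 0.0002], -1.1, 0], [[-0.002, -0.0005, 0.0002], -2.1, 0], [[-0.0029, -0.0007, 0.0002], -3.1, 0]]
```

View pics/w6z.png

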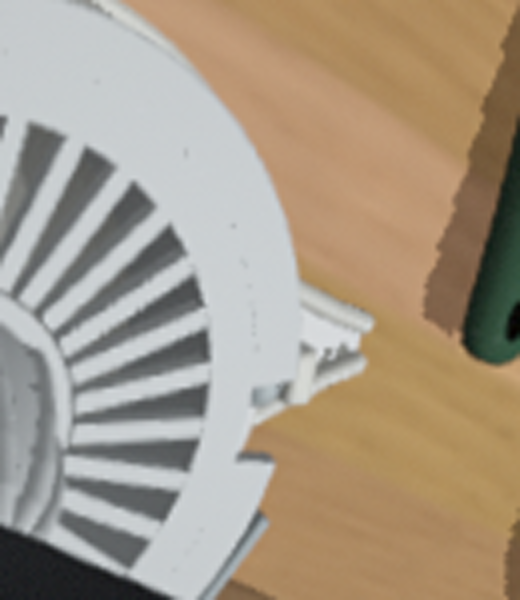

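View pics/s6z.png

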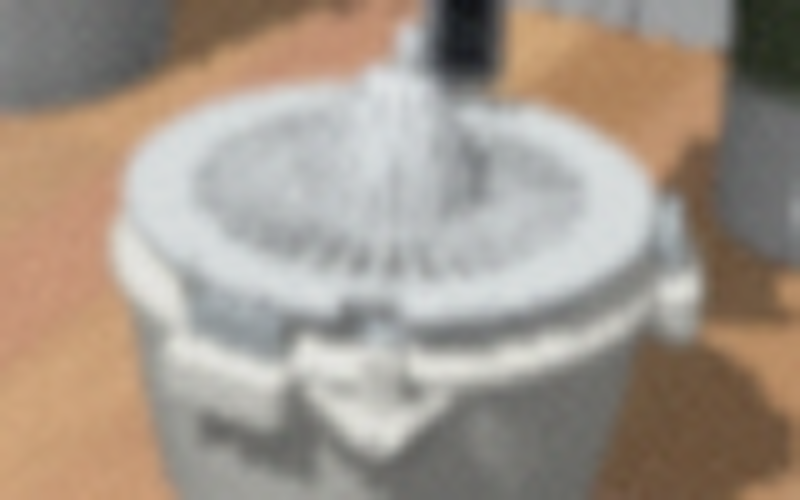

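```bash
python3 - <<'E'
from h import *
C=np.load("pics/c6.npy",allow_pickle=True).item(); w=C["wrist"]; c=np.array([.496,-.025])
def A(nm,a,b,z):
    p=onz(w,"wrist",430+a/4,160+b/4,z); d=p[:2]-c; print(nm,np.hypot(*d).round(4),np.degrees(np.arctan2(d[1],d[0])).round(1))
A("corner1",296,378,.089);A("corner2",272,462,.089);A("in1",258,386,.089);A("in2",238,458,.089)
A("pintop",265,393,.083);A("rib",308,372,.082);A("spout",370,340,.066)
i=cv2.imread("pics/wrist6.png")[235:285,480:530]; cv2.imwrite("pics/w6y.png",cv2.resize(i,None,fx=12,fy=12,interpolation=cv2.INTER_CUBIC))
E
```

```text
corner1 0.0651 117.9
corner2 0.0649 104.8
in1 0.0578 117.6
in2 0.0576 105.1
pintop 0.0638 113.3
rib 0.0727 115.4
spout 0.0989 113.6
```

View pics/w6y.png

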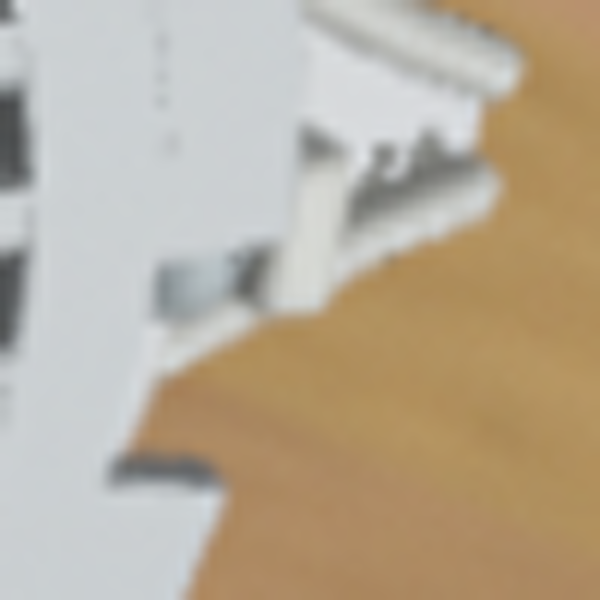

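Request:
{"name": "play_rows", "arguments": {
  "commands": [
    [[-0.0011,-0.0003,0],-1,0],
    [[-0.002,-0.0005,0],-2,0],
    [[-0.0029,-0.0007,0],-3,0],
    [[-0.0036,-0.0008,0],-4,0],
    [[-0.0036,-0.0008,0],-4,0]
  ]
}}

```text
time: 6.8
position: [0.5083, -0.0775, 0.1142]
ee_rot: [-0.242, 0.97, -0.0, 0.0]
wrist_force: [-2.2, 0.8, -1.5]
width: -0.0
```

```bash
python3 snap.py 7; python3 - <<'E'
import cv2
i=cv2.imread("pics/wrist7.png")[225:285,470:530]; cv2.imwrite("pics/w7y.png",cv2.resize(i,None,fx=10,fy=10,interpolation=cv2.INTER_CUBIC))
i=cv2.imread("pics/side7.png")[175:225,305:385]; cv2.imwrite("pics/s7z.png",cv2.resize(i,None,fx=10,fy=10,interpolation=cv2.INTER_CUBIC))
E
```

```text
6.95 [ 0.50829476 -0.07761316  0.11427529] [-2.41840005e-01  9.70316127e-01 -8.45446968e-05  1.38881090e-04] [-1.73058181  0.19234362 -0.57829925] 7.502906111713639e-05 [-1.54409670e-01  3.59143516e-01  1.98095757e+00 -6.68410865e-05
  8.01169951e-01 -2.21368290e+00]
```

View pics/w7y.png

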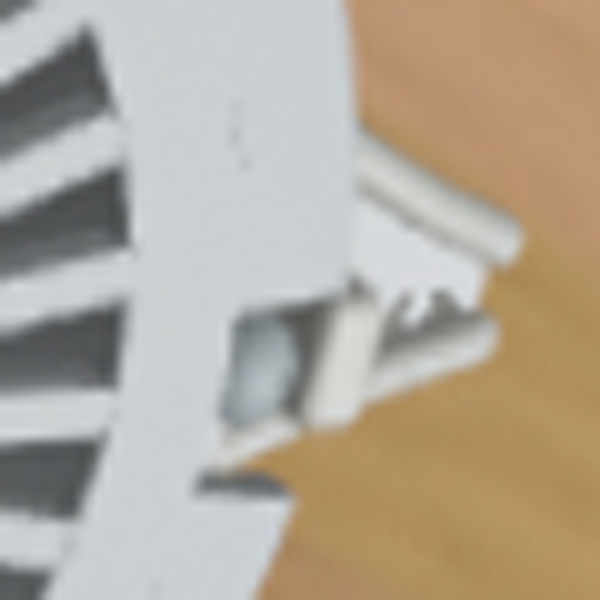

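View pics/s7z.png

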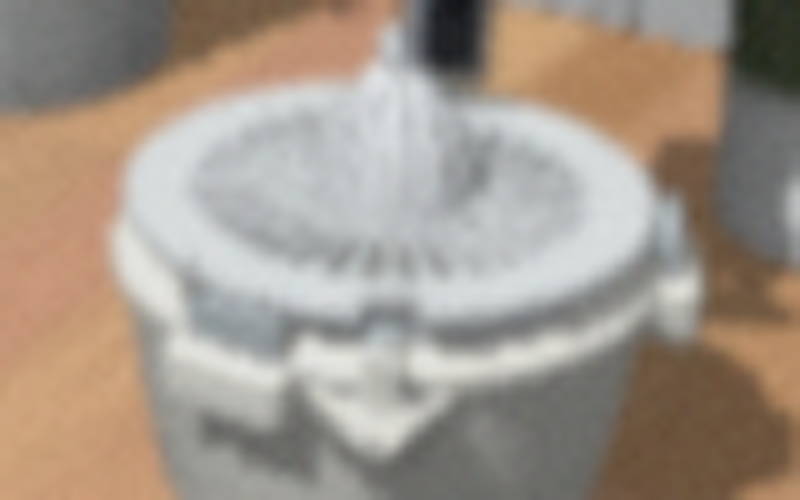

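```bash
python3 - <<'E'
from h import *
C=np.load("pics/c7.npy",allow_pickle=True).item(); w=C["wrist"]; c=np.array([.496,-.025])
def A(nm,a,b,z):
    p=onz(w,"wrist",470+a/10,225+b/10,z); d=p[:2]-c; print(nm,p.round(4),np.hypot(*d).round(4),np.degrees(np.arctan2(d[1],d[0])).round(1))
A("corner1",348,293,.089);A("corner2",292,494,.089);A("in1",240,313,.089);A("in2",195,490,.089)
A("pin",265,368,.082);A("pin",265,368,.079);A("rib",345,362,.082)
s=C["side"]
for u in (360,388,415):
    p=onz(s,"side",305+u/10,175+(305 if u!=388 else 325)/10,.089 if u!=388 else .083); d=p[:2]-c; print(u,np.hypot(*d),np.degrees(np.arctan2(d[1],d[0])))
E
```

```text
corner1 [0.4615 0.0306 0.089 ] 0.0654 121.8
corner2 [0.4743 0.0366 0.089 ] 0.0653 109.4
in1 [0.4661 0.0236 0.089 ] 0.057 121.6
in2 [0.4772 0.029  0.089 ] 0.0572 109.2
pin [0.4691 0.0344 0.082 ] 0.0652 114.4
pin [0.4695 0.0371 0.079 ] 0.0676 113.1
rib [0.466  0.0404 0.082 ] 0.072 114.6
360 0.06553630846836726 111.19050035118363
388 0.06302594792308996 117.07655042219058
415 0.06428636040038634 122.35832866293084
```

Request:
{"name": "play_rows", "arguments": {
  "commands": [
    [[0.006,0,0],0,0],
    [[0.012,0,0],0,0],
    [[0.012,0,-0.02],0,0],
    [[0.012,0,-0.045],0,0],
    [[0.012,0,-0.05],0,0],
    [[0.012,0,-0.05],0,0]
  ]
}}

```text
time: 7.55
position: [0.4981, -0.0835, 0.1652]
ee_rot: [-0.242, 0.97, -0.001, 0.001]
wrist_force: [-0.6, 0.1, -0.3]
width: -0.0001
```

```bash
python3 snap.py 8; python3 - <<'E'
from h import *
from scipy.spatial.transform import Rotation as Ro
o=status.get_obs(); print(Ro.from_quat(o["ee_rot"]).as_matrix().T@(np.array([.4964,-.0252,.145])-o["position"]))
i=cv2.imread("pics/wrist8.png")[130:330,300:560]; cv2.imwrite("pics/w8z.png",cv2.resize(i,None,fx=3,fy=3,interpolation=cv2.INTER_CUBIC))
E
```

```text
7.7 [ 0.49688658 -0.08318424  0.16344167] [-2.41875272e-01  9.70307179e-01  2.34351685e-04 -5.26221391e-04] [-0.24730078  0.59026191 -0.13533837] 4.268429021939648e-05 [-1.68854437e-01  2.71568343e-01  1.96732593e+00  8.54280988e-06
  9.03850454e-01 -2.22825222e+00]
[-0.02680414  0.05141497  0.01845382]
```

View pics/w8z.png

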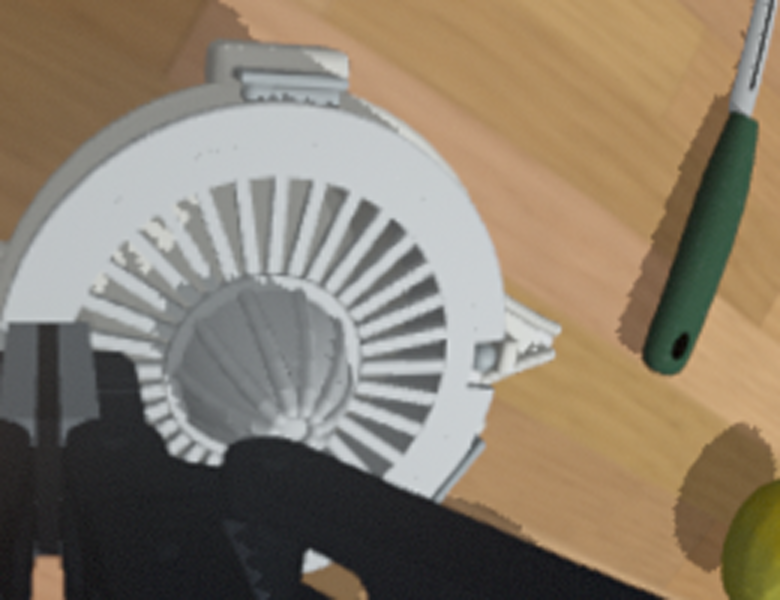

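View pics/side8z.png

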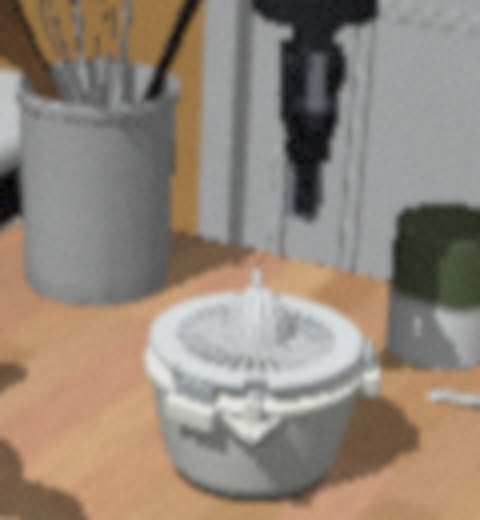

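The pin stands inside the notch: zoom (485,357), notch edges at about 340 and 385. The finger is clear, so I'll move over the cone.

Request:
{"name": "play_rows", "arguments": {
  "commands": [
    [[-0.0134,0.0257,0],0,0],
    [[-0.0268,0.0514,0],0,0],
    [[-0.0268,0.0514,0],0,0],
    [[-0.0268,0.0514,0],0,0],
    [[-0.0268,0.0514,0.01],0,0],
    [[-0.0268,0.0514,0.018],0,0],
    [[-0.0268,0.0514,0.018],0,0],
    [[-0.0268,0.0514,0.018],0,0]
  ]
}}

```text
time: 8.5
position: [0.4967, -0.0257, 0.1457]
ee_rot: [-0.242, 0.97, 0.0, -0.001]
wrist_force: [-0.3, -0.5, 0.1]
width: -0.0
```

```bash
python3 snap.py 9
```

```text
8.65 [ 0.49727006 -0.02545013  0.14643819] [-2.41774923e-01  9.70332344e-01 -6.52935818e-05  1.54971972e-04] [0.25072539 0.03528836 0.09088635] 6.386854020944859e-05 [-5.41255591e-02  2.87613429e-01  1.99336324e+00 -4.44868006e-05
  8.60281348e-01 -2.11328213e+00]
```

View pics/side9z.png

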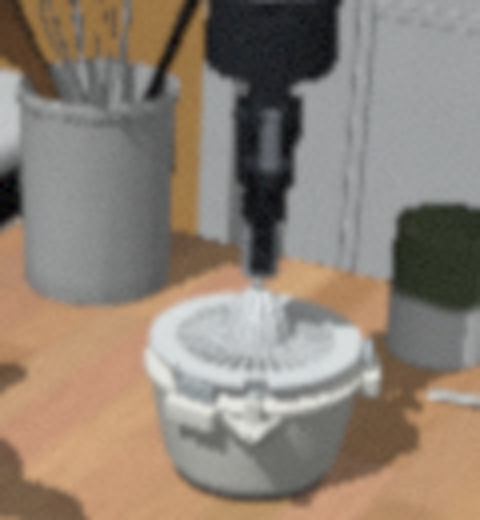

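View pics/scene9z.png

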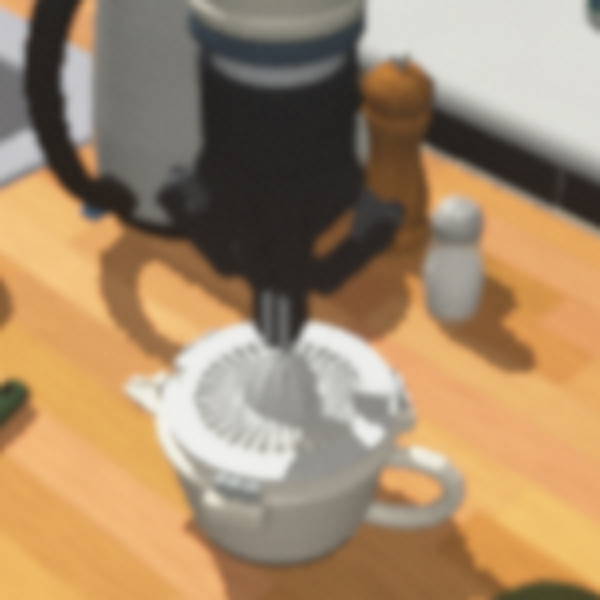

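Request:
{"name": "play_rows", "arguments": {
  "commands": [
    [[0,0,0.005],0,0],
    [[0,0,0.009],0,0],
    [[0,0,0.011],0,0],
    [[0,0,0.012],0,0],
    [[0,0,0.013],0,0],
    [[0,0,0.013],0,0]
  ]
}}

```text
time: 9.25
position: [0.497, -0.0252, 0.1331]
ee_rot: [-0.242, 0.97, -0.0, -0.0]
wrist_force: [-0.1, -0.6, -1.2]
width: 0.0002
```

Request:
{"name": "play_rows", "arguments": {
  "commands": [
    [[0,0,0.001],0,0],
    [[0,0,0.002],0,0],
    [[0,0,0.003],0,0],
    [[0,0,0.003],0,0]
  ]
}}

```text
time: 9.65
position: [0.497, -0.0253, 0.13]
ee_rot: [-0.242, 0.97, 0.0, -0.0]
wrist_force: [0.3, -0.0, -0.2]
width: 0.0001
```

```bash
python3 snap.py 10;python3 - <<'E'
import cv2
i=cv2.imread("pics/side10.png")[155:225,305:385]; cv2.imwrite("pics/s10z.png",cv2.resize(i,None,fx=8,fy=8,interpolation=cv2.INTER_CUBIC))
E
```

```text
9.8 [ 0.49707999 -0.02528355  0.13024159] [-2.41901177e-01  9.70300891e-01 -3.09890254e-06 -3.79969282e-05] [-0.04159818 -0.52159669  0.30604901] 1.3716730086102914e-05 [-5.38155916e-02  3.12504699e-01  2.00489723e+00 -3.84812890e-05
  8.24261545e-01 -2.11323527e+00]
```

View pics/s10z.png

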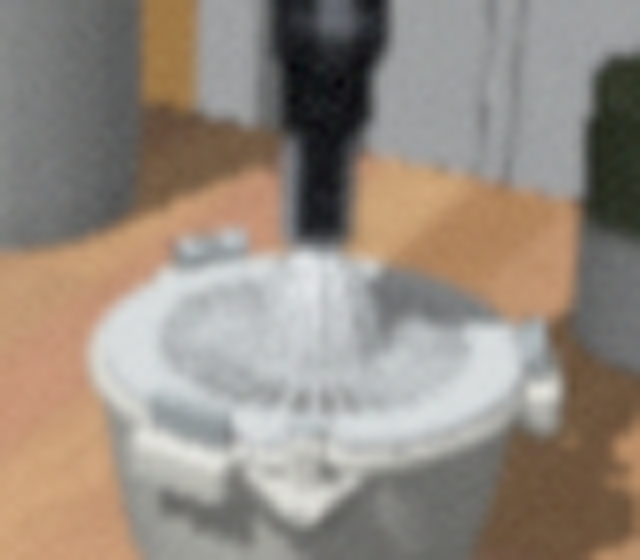

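View pics/scene10z.png

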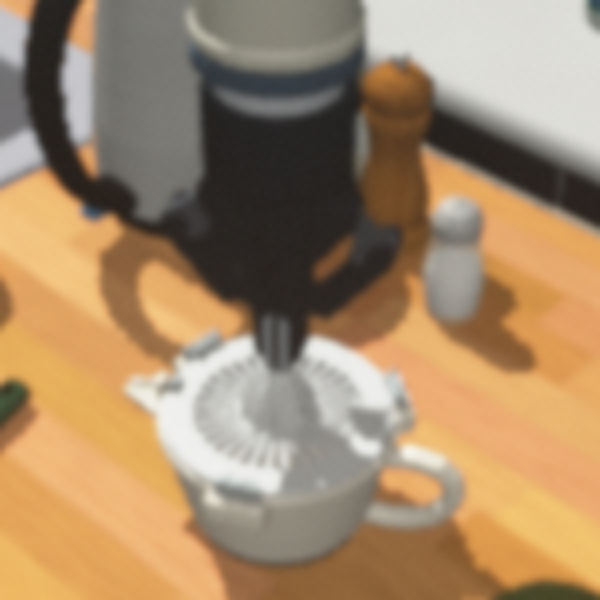

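View pics/wrist10z.png

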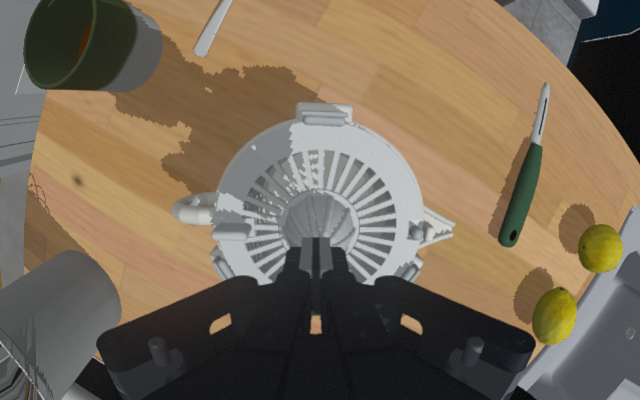

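It has already snapped under: all three clips now stand above the flange. I'll press a little further to confirm it is on the rim.

Request:
{"name": "play_rows", "arguments": {
  "commands": [
    [[0,0,0.002],0,0],
    [[0,0,0.003],0,0],
    [[0,0,0.004],0,0],
    [[0,0,0.004],0,0]
  ]
}}

```text
time: 10.2
position: [0.497, -0.0252, 0.1261]
ee_rot: [-0.242, 0.97, 0.0, -0.0]
wrist_force: [-0.4, -0.0, 0.1]
width: -0.0
```

Request:
{"name": "play_rows", "arguments": {
  "commands": [
    [[0,0,0.0005],0,0],
    [[0,0,0.001],0,0],
    [[0,0,0.0015],0,0],
    [[0,0,0.002],0,0]
  ]
}}

```text
time: 10.6
position: [0.4971, -0.0252, 0.1255]
ee_rot: [-0.242, 0.97, 0.0, 0.0]
wrist_force: [-7.7, 0.8, 24.6]
width: -0.0
```

Firm resistance (25 N) came with the fingertip at z ≈ 0.1085, which matches the seated height of 109 mm. I'll retreat and check.

Request:
{"name": "play_rows", "arguments": {
  "commands": [
    [[0,0,-0.01],0,0],
    [[0,0,-0.05],0,0],
    [[0,0,-0.1],0,0],
    [[0.08,0,-0.1],0,0],
    [[0.08,0,-0.1],0,0],
    [[0.08,0,-0.1],0,0],
    [[0.08,0,-0.1],0,0]
  ]
}}

```text
time: 11.3
position: [0.4265, -0.0631, 0.2248]
ee_rot: [-0.241, 0.97, -0.0, 0.001]
wrist_force: [-0.4, 0.2, 0.1]
width: 0.0001
```

```bash
python3 snap.py 11;python3 - <<'E'
import cv2
i=cv2.imread("pics/side11.png")[170:240,305:385]; cv2.imwrite("pics/s11z.png",cv2.resize(i,None,fx=8,fy=8,interpolation=cv2.INTER_CUBIC))
E
```

```text
11.45 [ 0.42733883 -0.06259104  0.2243829 ] [-2.42096813e-01  9.70252059e-01 -4.92459339e-05  2.70161184e-04] [-0.4654956  -0.31800234 -0.6671734 ] 0.00021149875097797692 [-1.48993611e-01  7.50985868e-02  2.05128530e+00  1.36839127e-04
  1.01467198e+00 -2.20891491e+00]
```

View pics/s11z.png

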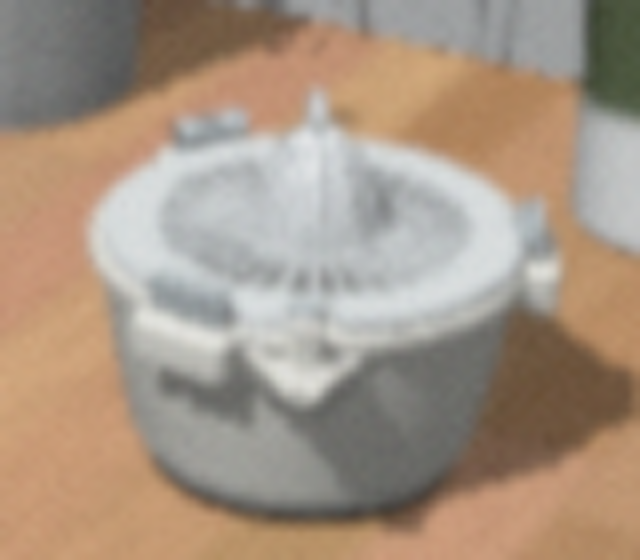

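View pics/scene11z.png

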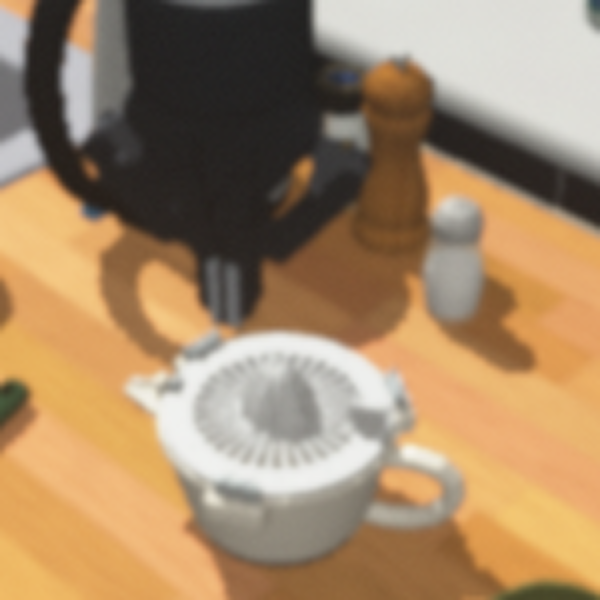

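View pics/wrist11z.png

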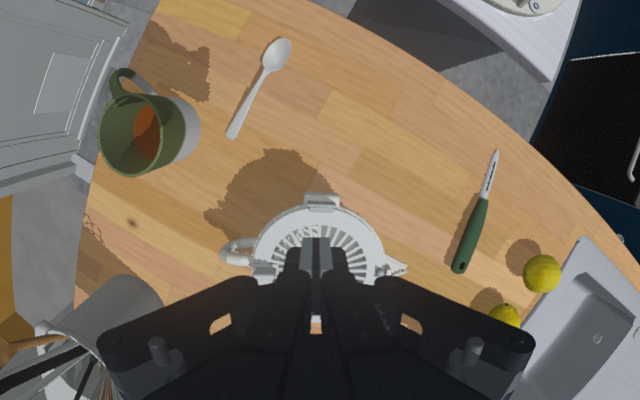

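```bash
python3 - <<'E'
from h import *
C=np.load("pics/c11.npy",allow_pickle=True).item()
for z in(.109,.114,.119):
    print(z,[ (np.array(proj(C["scene"],"scene",(.4965,-.0255,z)))-[240,120])*4,(np.array(proj(C["side"],"side",(.4965,-.0255,z)))-[305,170])*8])
E
```

```text
0.109 [array([278.35599868, 365.98246823]), array([313.44257363, 126.34964849])]
0.114 [array([278.28743572, 359.07098413]), array([314.23959247, 111.30829843])]
0.119 [array([278.21831884, 352.10366246]), array([315.04026523,  96.19799166])]
```

The cone tip projects to z ≈ 0.109–0.112 in both views, which agrees with seated. The clips lie over the flange, the notch is round the pin, and the robot is clear.

```bash
python3 -c "
from plant import ticket; print(ticket.sign_off())"
```

```text
the job is handed in; nothing more can be done
None
```

The insert is snapped under the clips and lies flush on the rim with its notch round the pin. I handed the job in at about 11.5 s; sign-off gives no verdict.

**What I did:** With the closed fingertip I pushed the thumb tab about 140° counter-clockwise until the notch stood over the pin. I then pressed straight down on the cone and raised the arm clear.

**Last checks:**
- **Alignment before pressing:** Notch and pin agreed to within about 1°, against ±2.8° of clearance. The wrist camera gave 115.5° for the notch and 114.5° for the pin. The side camera gave 116.8° and 117.1°.
- **Seating:** Pressing met firm resistance (25 N) with the fingertip at z ≈ 0.1085 m, against the 0.109 m expected when seated. In the pictures all three clips lie over the level flange.
- **Other things on the worktop:** I only looked at these by eye. They appear where they were, and the robot touches nothing.

**What was less certain:**
- **Snap not felt:** I did not catch the snap as a force. The reading stayed near zero while the fingertip came down from 0.116 to 0.109 m, and only the pictures showed the insert had already gone under the clips.
- **Camera disagreement:** The camera points disagreed by up to about 2 mm or 2–3°, roughly the calibration error.
- **Final cone tip height:** I read it only by eye, at about 0.109–0.112 m.

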